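# Right the toppled egg stands

### The job

Two of the wooden egg stands on the cutting mat have toppled over. Stand each one back up on its square foot by pushing on it gently with the fingertips, roughly where it lies: do not grip, lift or carry the stands. Leave the upright stand with its egg, the beaker and the tape roll alone.

Things in the scene. Friction and masses are not known exactly. Their poses are not given: they have to be found in the camera images.
- large_stand: The larger toppled egg stand: wooden foot 110 x 110 x 14 mm, round post 32 mm in diameter at its middle, 130 mm tall in all, about 190 g. Origin: centre of the foot's underside; z runs along the post to its tip. Starts with post tip and a foot edge on the table, z 18.6 deg below level: the foot is nearly on edge, its upper edge level, 106 mm up.
- small_stand: The smaller toppled egg stand: wooden foot 90 x 90 x 12 mm, round post 24 mm in diameter at its middle, 110 mm tall in all, about 110 g. Origin: centre of the foot's underside; z runs along the post to its tip. Starts with post tip and a foot edge on the table, z 18.6 deg below level: the foot is nearly on edge, its upper edge level, 86 mm up.
- large_tip (a point): Centre of the end of the larger stand's post. Tipped 40 to 60 deg over its lower edge, the stand drops onto its foot by itself: it takes under 1 N at the foot's upper edge, pushed from the post's side towards the underside. The post swings up behind the pushing finger.
- small_tip (a point): Centre of the end of the smaller stand's post. Tipped 40 to 60 deg over its lower edge, the stand drops onto its foot by itself: it takes under 1 N at the foot's upper edge, pushed from the post's side towards the underside. The post swings up behind the pushing finger.
- egg_stand: Bystander: a third wooden stand (foot 90 x 90 x 12 mm, post 24 mm in diameter), already upright, with a white ceramic egg (78 mm wide, top at 182 mm) drying on it, at the far side of the mat. Origin: centre of its underside; z up.
- beaker: Bystander: empty red plastic beaker, 72 mm wide at the rim, 100 mm tall, standing at the left or right of the mat. Origin: centre of its underside; z up.
- tape_roll: Bystander: cardboard-coloured roll of tape, 100 mm outside diameter, 48 mm high, lying flat at the left or right of the mat. Origin: centre of its underside; z up.

How it is judged (in metres and radians):
At the end, for the whole second after the job is handed in: Both toppled stands are upright on their feet (post within 0.08 rad of vertical, underside within 6 mm of the table), at rest, origins within 180 mm of their starts (righting alone takes about 80 mm); egg stand, beaker and tape roll upright and within 30 mm of where they were (angle between each of large_stand, small_stand's own z axis and vertical below 0.08 rad and height (world z) of each of large_stand, small_stand below 0.006 m and distance of each of large_stand, small_stand from where it was at the start of the episode below 0.18 m and linear speed of each of large_stand, small_stand below 0.02 m/s and angular speed of each of large_stand, small_stand below 0.1 rad/s and distance of each of egg_stand, beaker, tape_roll from where it was at the start of the episode below 0.03 m and angle between each of egg_stand, beaker, tape_roll's own z axis and vertical below 0.1 rad); the robot touches nothing.
It fails at once if the larger stand is lifted off the table (height (world z) of large_stand above 0.075 m or (angle between large_stand's own z axis and vertical below 0.4 rad and height (world z) of large_stand above 0.035 m)).
It fails at once if the smaller stand is lifted off the table (height (world z) of small_stand above 0.065 m or (angle between small_stand's own z axis and vertical below 0.4 rad and height (world z) of small_stand above 0.035 m)).
It fails at once if the larger stand is gripped (fingers press on it with over 30 N; righting it takes about 1 N) (contact force between the fingers and large_stand above 30 N).
It fails at once if the smaller stand is gripped (fingers press on it with over 30 N; righting it takes about 1 N) (contact force between the fingers and small_stand above 30 N).
It fails at once if the egg stand, the beaker or the tape roll is knocked or shifted (over 30 mm) (distance of any of egg_stand, beaker, tape_roll from where it was at the start of the episode above 0.03 m or angle between any of egg_stand, beaker, tape_roll's own z axis and vertical above 0.3 rad).
It also fails if it takes over 42 s, if anything falls off the work surface, if the arm or the gripper's body presses on something with over 40 N, if the wrist force passes 120 N, or if a joint passes its speed limit or range.

### The arm

A 7-joint arm with a two-finger parallel gripper is mounted at the origin on the work surface. World frame = base frame: x ahead of the robot, y to its left, z up, the work surface at z = 0. Lengths are in mm, angles in degrees, forces in N, time in s.
With the tool pointing down it reaches from about 425 to 800 mm from the base axis. Payload 8.3 kg.
Tool frame: the origin (TCP) lies on the front face of the gripper's body, between the roots of the fingers; the fingertips stand 73 mm ahead of it and the grasp point (between the pads) lies 54 mm ahead of it; z points along the fingers, y is the line along which they close (so a half turn about z gives the same grasp; the last joint's range is limited). The gripper opens to 85 mm and grips with 20 to 120 N. Pads are 22 mm wide; open, the fingers measure 114 mm over their backs; the gripper's body (76 mm by 85 mm) begins 54 mm behind the grasp point. The pads swing forward as they close: fully open they stand 13 mm farther back than shut.
Start: joints at [-69.036, 21.967, 0.94, 78.501, -0.361, 79.538, -2.664], TCP at [259.816, 568.422, 303.879] pointing down, gripper open.
Joint ranges: [-169.22, 169.22], [-14.56, 117.87], [-87.37, 89.26], [10.42, 133.3], [-82.24, 262.24], [0.94, 117.77], [-172.7, 172.7]. Speed limits (degrees/s): [136.94, 136.94, 172.46, 172.46, 180, 180, 180].

### API

Orientations are given as [roll, pitch, yaw] about the fixed x, y, z axes, in that order (R = Rz(yaw) Ry(pitch) Rx(roll)).
In Python, from rig import bot gives the robot as it stands.
- The arm moves only by the shell command python3 -m jog 'ROWS'. ROWS is a JSON object of lists of equal length, an entry for each row: "rot": the turn, a rotation vector about the tool's x, y, z in degrees, a list of three; "travel": the shift along the tool's x, y, z in m, a list of three; "fingers": the closure, from 0 (fully open) to 1 (shut). A call has 1 to 10 rows; each row is the pose to reach, as a shift and turn from the pose commanded when the call began, along the tool's axes at that moment; what a row does not reach only later rows make up. A row lasts 1/8 s, in which the tool goes at most 62.5 mm and 10.7 degrees, less where a joint would pass 70% of its speed; a pose out of reach is approached as far as the arm can. A call with a gripper value outside its range is refused whole. The fingers move at their own pace and stop on an object; the grip force is fixed at half the most. Time passes only in rows, so rows that repeat a pose let the fingers close. It gives the time, the measured TCP pose, the force, the opening and the grip force at its end, in the units of the state.
- bot.read_state(): the state, without advancing time (a new reading comes with each control period).
- bot.snapshot(name): name is "side" or "top"; returns the picture (384x512x3 uint8, blue, green, red); there is no depth.
- bot.calibration(name): a dict with "fx", "fy", "cx", "cy" (pixels), "R" (3x3) and "t" (3): a world point X has camera coordinates R X + t. Camera axes: x right, y down, z forward; pixel columns grow to the right and rows downward; lengths in mm; the calibration is good to about 2 mm. A picture is of the moment at which its call begins. calibration takes no time and is no camera call.
- bot.hand_in(): hands the job in; it is judged then, once.
The state is a dict: "time": time; "joints": joint angles; "dq": joint speeds; "tau": joint torques, N m; "ee_pos": TCP position; "tool_rot": TCP orientation; "wrist_force": force on the tool from outside, world axes, zero at the start; "ft_torque": the same for the moment, N m; "width": finger opening in mm; "grasp_force": force on a finger pad.
Only numpy, scipy, OpenCV 4.12 (cv2) and the standard library are available. Lean on these libraries where they do the work, as an engineer would, in place of code of your own. Each camera call takes 0.05 s, during which the arm holds its last target. There are 200 camera calls.

## Working session

There is one attempt and no reset: what is moved stays moved. The work goes in short steps, Python scripts to look and compute and a shell command to move; the robot and the scene stay as the last step left them, time stands still between calls to the robot, and variables do not carry over. Pictures are saved under pics/ and viewed, at most 10 in all, crops included, and the job is handed in when it is done.

```bash
mkdir -p pics; python3 - <<'E'
from rig import bot
import cv2
for n in("top","side"):
    cv2.imwrite(f"pics/{n}0.png",cv2.resize(bot.snapshot(n),(800,600),interpolation=cv2.INTER_CUBIC)); c=bot.calibration(n); print(n,c)
s=bot.read_state();print({k:s[k] for k in("time","joints","ee_pos","tool_rot","width")})
E
```

```text
top {'fx': 359.5924424707537, 'fy': 359.5924424707537, 'cx': 261.9878674753908, 'cy': 190.30321263347247, 'R': array([[-0.02164802, -0.99975664,  0.004246  ],
       [-0.99463336,  0.02110692, -0.10128659],
       [ 0.10117232, -0.00641587, -0.99484823]]), 't': array([   3.6529764 ,  608.78719553, 1261.1524077 ])}
side {'fx': 378.94832006768956, 'fy': 378.94832006768956, 'cx': 256.2203897149085, 'cy': 189.38173193757416, 'R': array([[-0.99959741, -0.02830836, -0.00191142],
       [-0.01788261,  0.68089025, -0.73216712],
       [ 0.02202791, -0.73183817, -0.68112235]]), 't': array([ 582.86274008,   45.00323103, 1205.28627721])}
{'time': 0.1, 'joints': array([-69.03610173,  22.01199101,   0.93831217,  78.55524671,
        -0.36268264,  79.53900544,  -2.66402876]), 'ee_pos': array([259.67617822, 568.13829644, 302.96214913]), 'tool_rot': array([-1.79896513e+02, -5.85236394e-05,  1.55435657e+02]), 'width': 85.42039712078535}
```

View pics/top0.png

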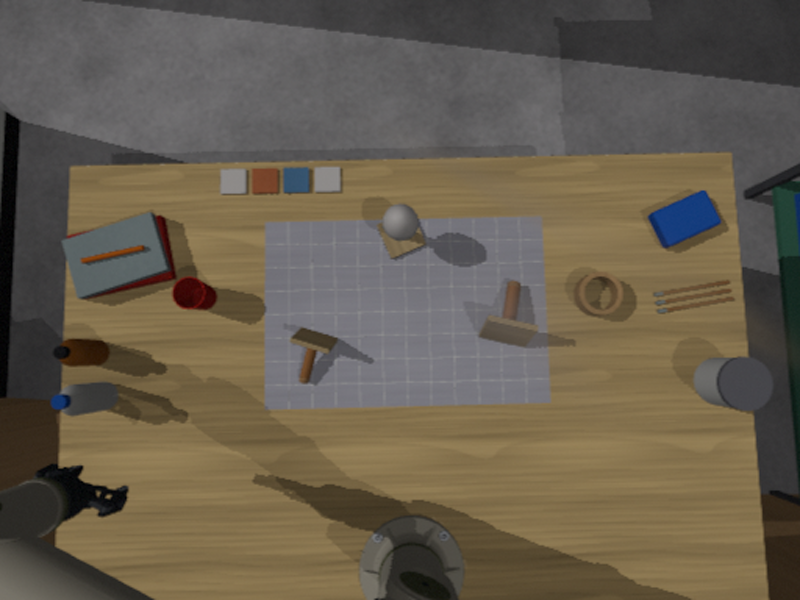

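View pics/side0.png

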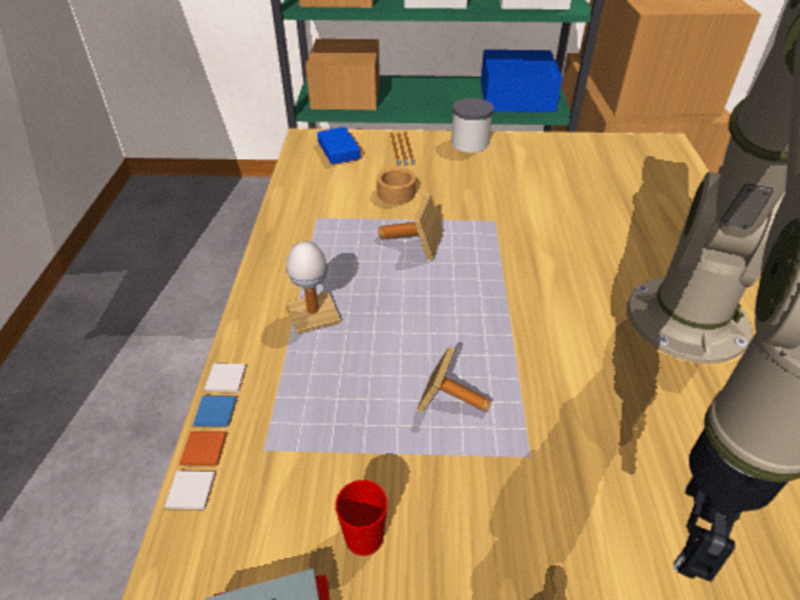

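The top view shows the small stand at about (313,350): post toward the robot, foot away from it. The large stand is at about (508,318): post pointing away, foot nearer the robot. The egg stand is at (400,235), the beaker at (193,293) and the tape roll at (600,293). I'll enlarge the two stands.

```bash
python3 - <<'E'
from rig import bot
import cv2,numpy as np
t=bot.snapshot("top");
a=t[200:255,175:245]; b=t[172:227,295:365]
print(t.shape)
f=lambda im:cv2.resize(im,None,fx=5.5,fy=5.5,interpolation=cv2.INTER_CUBIC)
cv2.imwrite("pics/crop1.png",np.hstack([f(a),f(b)]))
E
```

```text
(384, 512, 3)
```

View pics/crop1.png

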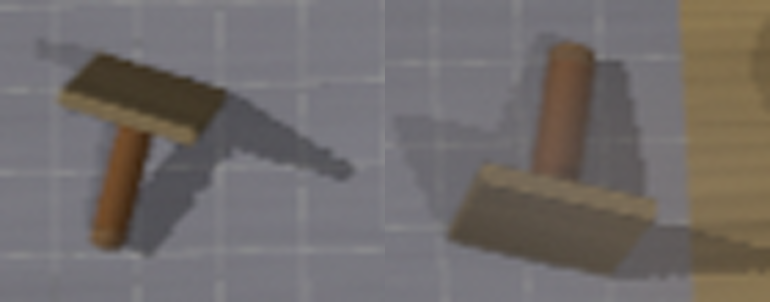

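Read from the crop: the small stand's upper foot edge runs (58,100)–(192,143). The large stand's upper edge is the strip (490,165)–(655,200), with its underside's lower edge at (447,240)–(612,272). Next I'll turn these into poses.

```bash
cat > h.py <<'E'
import numpy as np
from rig import bot
from scipy.spatial.transform import Rotation as Ro
def ray(n,u,v,z):
    c=bot.calibration(n);R=np.array(c["R"]);t=np.array(c["t"])
    o=-R.T@t; d=R.T@np.array([(u-c["cx"])/c["fx"],(v-c["cy"])/c["fy"],1]); return o+d*(z-o[2])/d[2]
def goto(p,yaw):
    s=bot.read_state(); R=Ro.from_euler('xyz',s["tool_rot"],degrees=True); G=Ro.from_euler('xyz',[180,0,yaw],degrees=True)
    print("t",s["time"],"at",s["ee_pos"].round(1),s["tool_rot"].round(1),"travel",(R.inv().apply(np.array(p)-s["ee_pos"])/1e3).round(4),"rot",(R.inv()*G).as_rotvec(degrees=True).round(2))
E
python3 - <<'E'
from h import *
S=lambda x,y,z:ray("top",175+x/5.5,200+y/5.5,z)
L=lambda x,y,z:ray("top",295+(x-385)/5.5,172+y/5.5,z)
def rep(n,pts):
    print(n)
    for k,a in pts.items(): print(k,a.round(0), end=' ')
    print()
rep("small",dict(tu1=S(58,100,85),tu2=S(192,143,85),uu1=S(68,90,89),uu2=S(200,128,89),lo1=S(100,55,4),lo2=S(227,95,4),tip=S(107,247,10)))
rep("large",dict(tu1=L(490,165,104),tu2=L(655,200,104),uu1=L(480,178,109),uu2=L(652,217,109),lo1=L(447,240,4),lo2=L(612,272,4),tip=L(570,42,25)))
T=lambda x,y,z:ray("top",x*.64,y*.64,z)
rep("others",dict(egg=T(400,220,140),beaker=T(190,293,100),tape=T(600,293,48)))
sd=lambda x,y,z:ray("side",x*.64,y*.64,z)
rep("side",dict(sm_top1=sd(455,347,87),smlow=sd(420,408,4), lg1=sd(427,198,106),lg2=sd(440,230,106),smtip=sd(488,405,10),lgtip=sd(381,231,15)))
E
```

```text
small
tu1 [513. 254.  85.] tu2 [485. 171.  85.] uu1 [519. 247.  89.] uu2 [494. 165.  89.] lo1 [545. 243.   4.] lo2 [516. 159.   4.] tip [419. 237.  10.] 
large
tu1 [ 558. -184.  104.] tu2 [ 534. -285.  104.] uu1 [ 550. -177.  109.] uu2 [ 524. -281.  109.] lo1 [ 515. -169.    4.] lo2 [ 492. -277.    4.] tip [ 643. -252.   25.] 
others
egg [764.   8. 140.] beaker [621. 468. 100.] tape [ 608. -443.   48.] 
side
sm_top1 [483. 171.  87.] smlow [542. 241.   4.] lg1 [ 530. -263.  106.] lg2 [ 503. -143.  106.] smtip [423. 236.  10.] lgtip [ 636. -258.   15.]
```

```bash
python3 -c "
from h import *
goto([465,224,230],161.5)"
```

```text
t 0.15 at [259.7 568.2 303.1] [-179.9   -0.   155.4] travel [-0.3298 -0.2276  0.0734] rot [-0.09 -0.   -6.07]
```

```bash
python3 -m jog '{"rot":[[0,0,0],[0,0,-2],[0,0,-4],[0,0,-6],[0,0,-6],[0,0,-6],[0,0,-6],[0,0,-6],[0,0,-6],[0,0,-6]],"travel":[[-0.041,-0.028,0],[-0.082,-0.057,0],[-0.123,-0.085,0],[-0.165,-0.114,0],[-0.206,-0.142,0.01],[-0.247,-0.171,0.03],[-0.289,-0.2,0.05],[-0.33,-0.228,0.073],[-0.33,-0.228,0.073],[-0.33,-0.228,0.073]],"fingers":[0.41,0.41,0.41,0.41,0.41,0.41,0.41,0.41,0.41,0.41]}'; python3 - <<'E'
from h import *
import cv2
goto([465,224,133],161.5); print(bot.read_state()["width"])
im=bot.snapshot("side"); cv2.imwrite("pics/s1.png",cv2.resize(im[170:340,180:400],(770,595),interpolation=cv2.INTER_CUBIC))
E
```

```text
time: 1.4
ee_pos: [464.9, 224.2, 230.8]
tool_rot: [-180.0, -0.0, 161.4]
wrist_force: [0.0, 0.9, 0.8]
width: 50.6
grasp_force: 0.0
t 1.4 at [464.9 224.2 230.8] [-180.    -0.   161.4] travel [-0.0002 -0.0002  0.0978] rot [-0.   -0.04 -0.07]
50.570658529760244
```

View pics/s1.png

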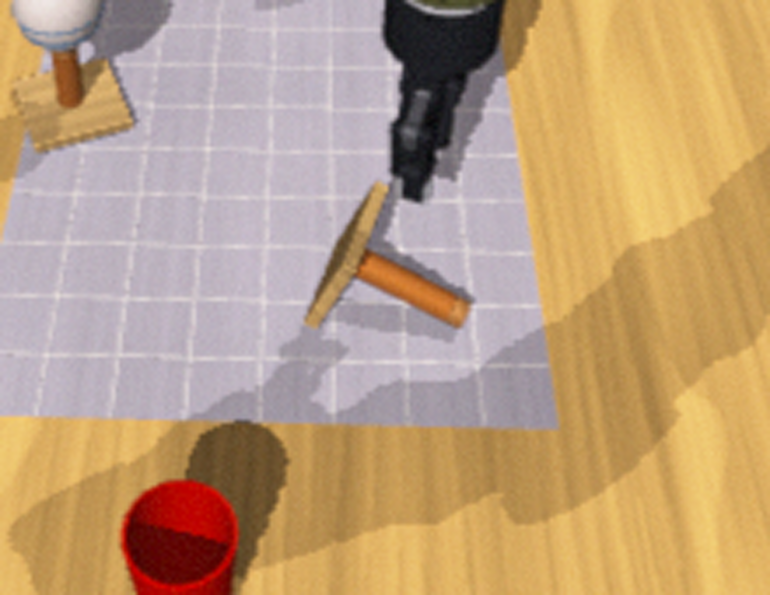

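The fingers, at (410,190) in the crop, are on the post side of the foot and raised, as planned. Now I'll lower them.

```bash
python3 -m jog '{"rot":[[0,0,0],[0,0,0],[0,0,0],[0,0,0],[0,0,0]],"travel":[[0,0,0.03],[0,0,0.06],[0,0,0.085],[0,0,0.098],[0,0,0.098]],"fingers":[0.41,0.41,0.41,0.41,0.41]}'; python3 - <<'E'
from h import *
import cv2
im=bot.snapshot("side"); cv2.imwrite("pics/s2.png",cv2.resize(im[200:290,240:356],(773,600),interpolation=cv2.INTER_CUBIC))
E
```

```text
time: 2.08
ee_pos: [464.6, 224.6, 132.6]
tool_rot: [-180.0, -0.1, 161.5]
wrist_force: [0.0, 0.1, 0.6]
width: 50.0
grasp_force: 0.0
```

View pics/s2.png

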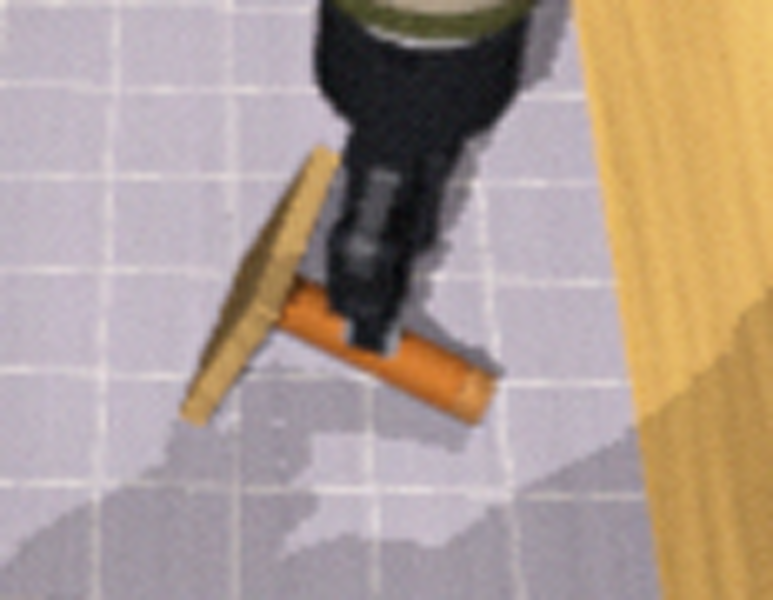

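The fingers straddle above the post with the foot plate just ahead. Next, a gentle push along -x of the tool.

```bash
python3 -m jog '{"rot":[[0,0,0],[0,0,0],[0,0,0],[0,0,0],[0,0,0],[0,0,0],[0,0,0],[0,0,0],[0,0,0],[0,0,0]],"travel":[[-0.007,0,0],[-0.014,0,0],[-0.021,0,0],[-0.028,0,0],[-0.035,0,0],[-0.042,0,0],[-0.049,0,0],[-0.056,0,0],[-0.063,0,0],[-0.07,0,0]],"fingers":[0.41,0.41,0.41,0.41,0.41,0.41,0.41,0.41,0.41,0.41]}'; python3 - <<'E'
from h import *
import cv2
im=bot.snapshot("side"); cv2.imwrite("pics/s3.png",cv2.resize(im[180:290,226:368],(774,600),interpolation=cv2.INTER_CUBIC))
E
```

```text
time: 3.38
ee_pos: [531.9, 201.4, 132.8]
tool_rot: [-180.0, -0.0, 161.4]
wrist_force: [0.1, 0.6, 0.5]
width: 50.2
grasp_force: 0.1
```

View pics/s3.png

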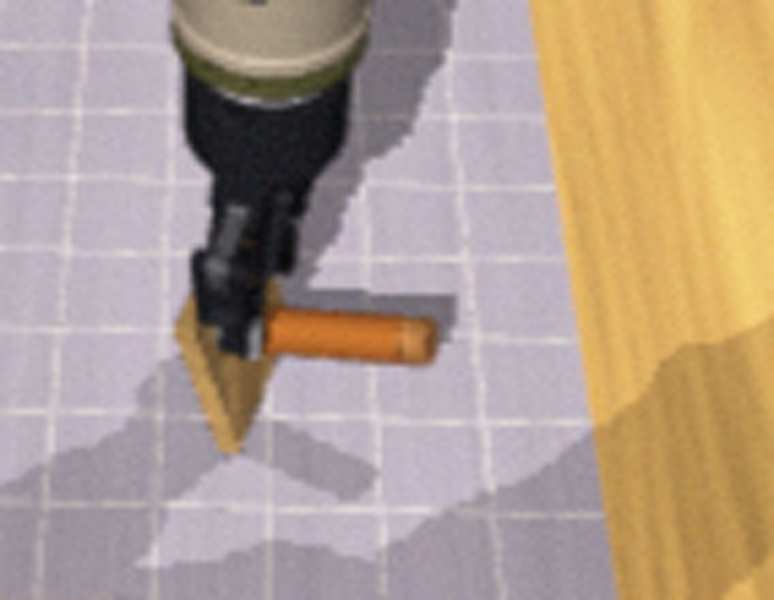

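It's tipping over its lower edge as planned, with the post level and rising behind the fingers. I'll carry on to the drop point, let it fall, then raise the tool.

```bash
python3 -m jog '{"rot":[[0,0,0],[0,0,0],[0,0,0],[0,0,0],[0,0,0],[0,0,0],[0,0,0],[0,0,0],[0,0,0],[0,0,0]],"travel":[[-0.006,0,0],[-0.012,0,0],[-0.018,0,0],[-0.024,0,0],[-0.03,0,0],[-0.036,0,0],[-0.042,0,0],[-0.046,0,0],[-0.046,0,0],[-0.046,0,0]],"fingers":[0.41,0.41,0.41,0.41,0.41,0.41,0.41,0.41,0.41,0.41]}'; python3 - <<'E'
from h import *
import cv2
im=bot.snapshot("side"); cv2.imwrite("pics/s4.png",cv2.resize(im[180:290,226:368],(774,600),interpolation=cv2.INTER_CUBIC))
E
```

```text
time: 4.68
ee_pos: [574.9, 187.1, 132.8]
tool_rot: [-180.0, -0.0, 161.4]
wrist_force: [0.4, -0.0, -0.3]
width: 50.1
grasp_force: 0.0
```

View pics/s4.png

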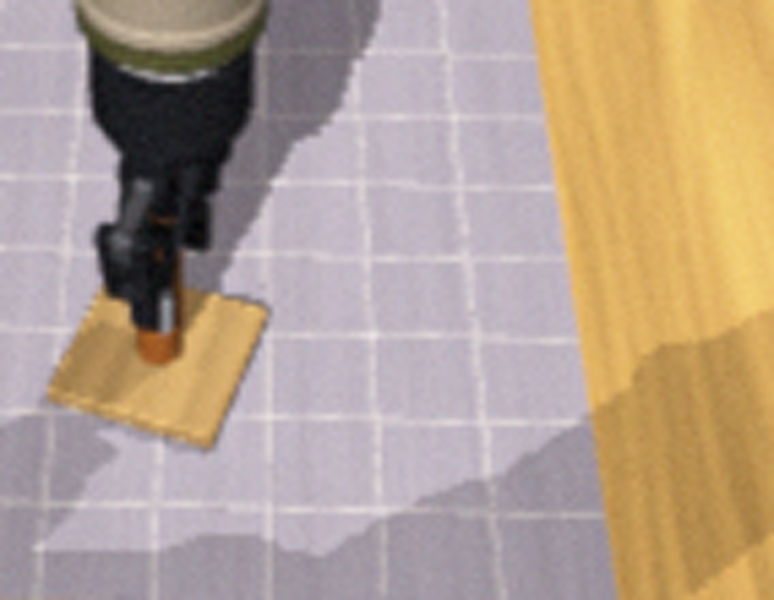

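The small stand is upright on its foot, with the post between the fingers. I'll raise straight up.

```bash
python3 -m jog '{"rot":[[0,0,0],[0,0,0],[0,0,0],[0,0,0],[0,0,0]],"travel":[[0,0,-0.025],[0,0,-0.06],[0,0,-0.1],[0,0,-0.13],[0,0,-0.13]],"fingers":[0.41,0.41,0.41,0.41,0.41]}'; python3 -c "
from h import *
goto([581,-243,262],166.8)"
```

```text
time: 5.35
ee_pos: [576.1, 187.3, 266.0]
tool_rot: [179.8, 0.2, 161.4]
wrist_force: [1.0, 0.6, -0.3]
width: 50.3
grasp_force: 0.0
t 5.35 at [576.1 187.3 266. ] [179.8   0.2 161.4] travel [-0.1415 -0.4064  0.0031] rot [ 0.2   0.24 -5.35]
```

```bash
python3 -m jog '{"rot":[[0,0,0],[0,0,-1],[0,0,-2],[0,0,-3],[0,0,-4],[0,0,-5.3],[0,0,-5.3],[0,0,-5.3],[0,0,-5.3],[0,0,-5.3]],"travel":[[-0.015,-0.045,0],[-0.033,-0.095,0],[-0.05,-0.145,0],[-0.07,-0.2,0],[-0.087,-0.25,0],[-0.104,-0.3,0],[-0.12,-0.345,0],[-0.134,-0.385,0],[-0.1415,-0.406,0.003],[-0.1415,-0.406,0.003]],"fingers":[0.3,0.3,0.3,0.3,0.3,0.3,0.3,0.3,0.3,0.3]}'; python3 -c "
from h import *
goto([581,-243,150],166.8)"
```

```text
time: 6.6
ee_pos: [578.7, -245.2, 258.4]
tool_rot: [-179.9, -0.1, 166.5]
wrist_force: [0.0, 0.0, 0.9]
width: 59.5
grasp_force: 0.0
t 6.6 at [ 578.7 -245.2  258.4] [-1.799e+02 -1.000e-01  1.665e+02] travel [-0.002   0.0028  0.1084] rot [-0.06 -0.14 -0.29]
```

```bash
python3 -m jog '{"rot":[[0,0,0],[0,0,0],[0,0,0],[0,0,0],[0,0,0],[0,0,0]],"travel":[[-0.002,0.003,0],[-0.002,0.003,0.03],[-0.002,0.003,0.06],[-0.002,0.003,0.09],[-0.002,0.003,0.108],[-0.002,0.003,0.108]],"fingers":[0.3,0.3,0.3,0.3,0.3,0.3]}'; python3 - <<'E'
from h import *
import cv2
f=lambda im:cv2.resize(im,(390,420),interpolation=cv2.INTER_CUBIC)
a=bot.snapshot("side")[100:196,226:315];b=bot.snapshot("top")[155:251,290:379]
import numpy as np
cv2.imwrite("pics/s5.png",np.hstack([f(a),f(b)]))
E
```

```text
time: 7.35
ee_pos: [582.4, -239.0, 150.6]
tool_rot: [180.0, -0.2, 166.8]
wrist_force: [0.4, -0.1, 0.9]
width: 60.0
grasp_force: 0.0
```

View pics/s5.png

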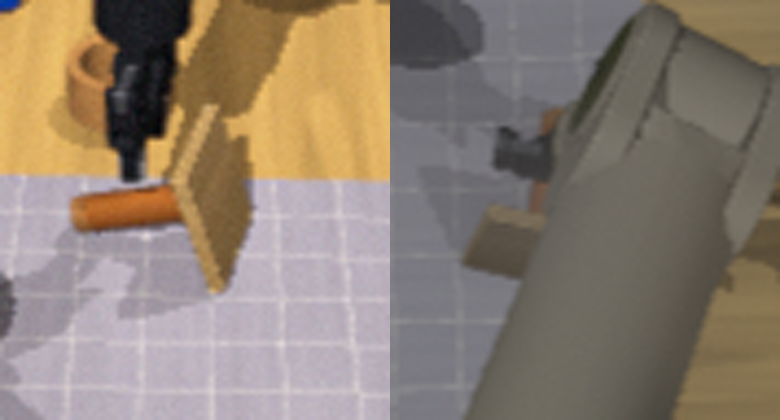

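The fingers are on the post side, straddling the post with a gap to the foot's edge. The post starts at (185,205) in the side crop. Now I'll push along tool +x.

```bash
python3 -m jog '{"rot":[[0,0,0],[0,0,0],[0,0,0],[0,0,0],[0,0,0],[0,0,0],[0,0,0],[0,0,0],[0,0,0],[0,0,0]],"travel":[[0.007,-0.003,0],[0.014,-0.003,0],[0.021,-0.003,0],[0.028,-0.003,0],[0.035,-0.003,0],[0.042,-0.003,0],[0.049,-0.003,0],[0.056,-0.003,0],[0.063,-0.003,0],[0.07,-0.003,0]],"fingers":[0.3,0.3,0.3,0.3,0.3,0.3,0.3,0.3,0.3,0.3]}'; python3 - <<'E'
from h import *
import cv2
im=bot.snapshot("side")[100:196,226:335]; cv2.imwrite("pics/s6.png",cv2.resize(im,(654,576),interpolation=cv2.INTER_CUBIC))
E
```

```text
time: 8.7
ee_pos: [513.4, -227.3, 152.0]
tool_rot: [-180.0, 0.0, 166.7]
wrist_force: [1.1, 0.7, 0.9]
width: 59.6
grasp_force: 0.3
```

View pics/s6.png

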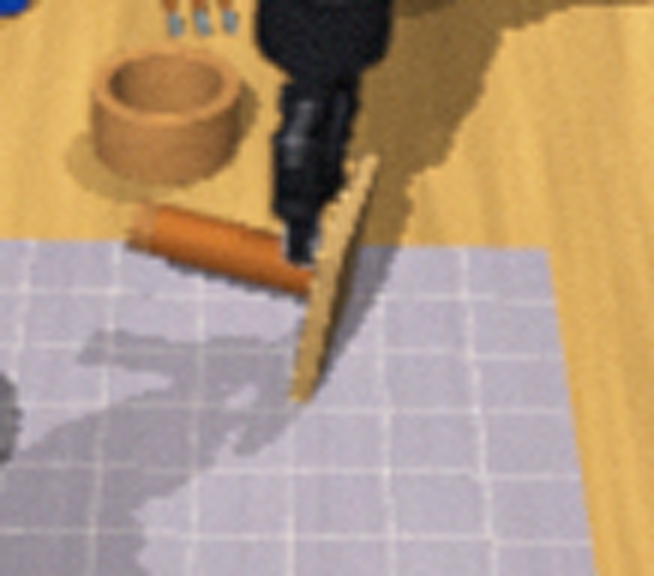

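It's tipping as planned, and the post is above level. I'll continue.

```bash
python3 -m jog '{"rot":[[0,0,0],[0,0,0],[0,0,0],[0,0,0],[0,0,0],[0,0,0],[0,0,0],[0,0,0],[0,0,0],[0,0,0]],"travel":[[0.007,0,0],[0.014,0,0],[0.021,0,0],[0.028,0,0],[0.035,0,0],[0.042,0,0],[0.049,0,0],[0.056,0,0],[0.062,0,0],[0.062,0,0]],"fingers":[0.3,0.3,0.3,0.3,0.3,0.3,0.3,0.3,0.3,0.3]}'; python3 - <<'E'
from h import *
import cv2
im=bot.snapshot("side")[100:196,226:335]; cv2.imwrite("pics/s7.png",cv2.resize(im,(654,576),interpolation=cv2.INTER_CUBIC))
E
```

```text
time: 10.0
ee_pos: [453.1, -213.1, 151.9]
tool_rot: [180.0, -0.0, 166.7]
wrist_force: [-0.0, -0.1, 0.1]
width: 59.7
grasp_force: 0.0
```

View pics/s7.png

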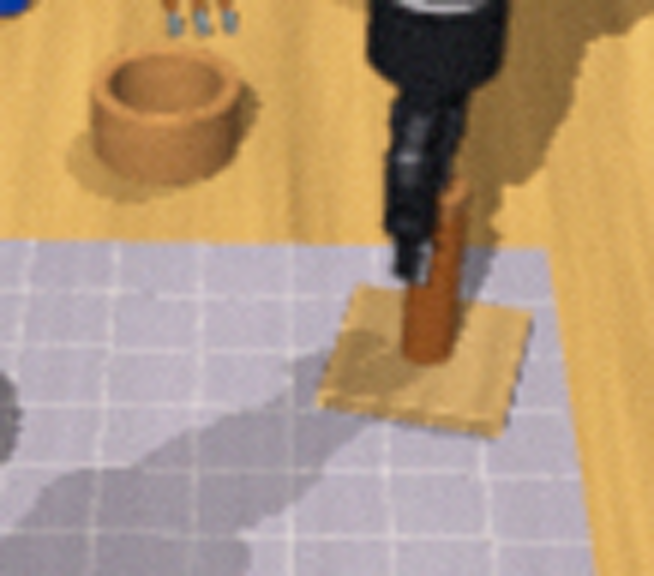

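The large stand is flat on its foot, with the post clear of the fingers. I'll raise straight up and let it settle.

```bash
python3 -m jog '{"rot":[[0,0,0],[0,0,0],[0,0,0],[0,0,0],[0,0,0],[0,0,0],[0,0,0]],"travel":[[0,0,-0.02],[0,0,-0.05],[0,0,-0.09],[0,0,-0.12],[0,0,-0.14],[0,0,-0.14],[0,0,-0.14]],"fingers":[0.3,0.3,0.3,0.3,0.3,0.3,0.3]}'; python3 - <<'E'
from h import *
import cv2
# stillness and presence check: change between s7 and now at the foot, below the gripper
im=bot.snapshot("side")[100:196,226:335]; a=cv2.resize(im,(654,576),interpolation=cv2.INTER_CUBIC); b=cv2.imread("pics/s7.png")
print(abs(a[370:440,310:540].astype(int)-b[370:440,310:540]).mean(), bot.read_state()["wrist_force"])
E
```

```text
time: 10.92
ee_pos: [453.3, -213.0, 291.0]
tool_rot: [180.0, -0.1, 166.7]
wrist_force: [0.7, -0.3, 0.3]
width: 59.9
grasp_force: 0.0
3.685175983436853 [ 0.62780507 -0.16487872 -0.44438491]
```

```bash
python3 -c "
from rig import bot
print(bot.hand_in())"
```

```text
the job is handed in; nothing more can be done
None
```

I pushed both toppled stands upright onto their feet, roughly where they lay, and handed the job in at about 11 s; no verdict came back, but the last pictures showed both standing, and the arm was kept clear of the egg stand, beaker and tape roll.

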